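# Loosen the clamp on the dried cabinet door

### The job

The paint on the little cabinet door (the panelled piece with the turned knob) has dried: loosen the clamp that holds it, turning its bar as far as it goes, a little under 60 degrees to its other stop, and let go. One of the two clamps has a reverse thread and nobody knows which, so try the bar and feel which way gives. Leave the clamp on the plain board tight and the door where it lies.

Things in the scene. Friction and masses are not known exactly. Their poses are not given: they have to be found in the camera images.
- bar_a (a point): Clamp A: mid-point of its steel hand bar, on the vertical screw axis, 112 mm above the table. Bar 50 (x) x 14 (y) x 30 mm high, from 97 to 127 mm up. Below it lie a 28 mm boss and a 20 mm wide arm, tops 85 and 83 mm up, running away from the robot to a column 80 mm off. Fixed to the table; nothing else of it stands higher. Either clamp may be the one on the door.
- bar_b (a point): Clamp B: mid-point of its steel hand bar, on the vertical screw axis, 112 mm above the table. Bar 50 (x) x 14 (y) x 30 mm high, from 97 to 127 mm up. Below it lie a 28 mm boss and a 20 mm wide arm, tops 85 and 83 mm up, running away from the robot to a column 80 mm off. Fixed to the table; nothing else of it stands higher. Either clamp may be the one on the door.
- screw_a (a joint): Turn of clamp A's bar about its upright screw axis, rad: 0 tight (start, hard stop), 1.0 fully loose (hard stop). One clamp loosens anticlockwise seen from above, the other clockwise; they look alike. The tightening way does not give; the loosening way gives with a drag of 0.2 N m. The bar stays where left and does not rise.
- screw_b (a joint): Turn of clamp B's bar about its upright screw axis, rad: 0 tight (start, hard stop), 1.0 fully loose (hard stop). One clamp loosens anticlockwise seen from above, the other clockwise; they look alike. The tightening way does not give; the loosening way gives with a drag of 0.2 N m. The bar stays where left and does not rise.
- door: Blue cabinet door lying flat, 150 (x) x 200 (y) x 18 mm: raised frame, sunken panel, wooden knob 26 mm wide and 24 mm high near the robot's side. Loose, 0.3 to 0.65 kg. Origin: centre of its underside. The screw axis of its clamp is 50 to 80 mm from this origin, seen from above; the other clamp, over 180 mm away, holds a plain bare-wood board of the same size beside it.

How it is judged:
At the end, for the whole second after the job is handed in: The bar of the clamp on the cabinet door has been turned loose by more than 0.75 rad of its 1.0 rad, the other clamp's bar is within 0.15 rad of tight, and the door lies within 20 mm of where it was (((horizontal distance between bar_a and door below 0.12 m and value of joint screw_a above 0.75 rad and value of joint screw_b below 0.15 rad) or (horizontal distance between bar_b and door below 0.12 m and value of joint screw_b above 0.75 rad and value of joint screw_a below 0.15 rad)) and distance of door from where it was at the start of the episode below 0.02 m); the robot touches nothing.
It fails at once if the clamp on the plain board is loosened by more than 0.15 rad ((not (horizontal distance between bar_a and door below 0.12 m) and value of joint screw_a above 0.15 rad) or (not (horizontal distance between bar_b and door below 0.12 m) and value of joint screw_b above 0.15 rad)).
It also fails if it takes over 35 s, if anything falls off the work surface, if the arm or the gripper's body presses on something with over 40 N, if the wrist force passes 120 N, or if a joint passes its speed limit or range.

### The arm

A 6-joint arm with a two-finger parallel gripper is mounted at the origin on the work surface. World frame = base frame: x ahead of the robot, y to its left, z up, the work surface at z = 0. Lengths are in m, angles in rad, forces in N, time in s.
With the tool pointing down it reaches from about 0.4 to 0.925 m from the base axis. Payload 3.4 kg.
Tool frame: the origin (TCP) lies midway between the tips of the shut fingers; the grasp point (between the pads) lies grip_point_offset behind it (grip_point_offset is the distance from the TCP to the grasp point, in m); z points along the fingers, y is the direction in which the jaws open and shut (so a half turn about z gives the same grasp; the last joint's range is limited). The gripper opens to 85 mm and grips with 20 to 120 N. Pads are 22 mm wide; open, the fingers measure 114 mm over their backs; the gripper's body (76 mm by 85 mm) begins 54 mm behind the grasp point. The pads swing forward as they close: fully open they stand 13 mm farther back than shut.
Start: joints at [1.097, 0.307, 1.506, -0, 1.328, -0.073], TCP at [0.224, 0.53, 0.231] pointing down, gripper open.
Joint ranges: [-3.12, 3.12], [-1.05, 2.28], [0.14, 2.33], [-1.42, 4.57], [0.1, 2.73], [-2.68, 2.68]. Speed limits (rad/s): [2.57, 2.57, 3.14, 3.14, 3.14, 3.14].

### API

Orientations are given as a unit quaternion [x, y, z, w].
In Python, from workcell import state, snapshot, hand_in, regions_of, pinpoint, grip_point_offset gives the robot as it stands.
- The arm moves only by the tool jog_arm, never from a script. Its argument "steps" is a list of rows, each a list of 3 entries, a list of its own where there are three numbers: the gripper command: -1 is shut, 1 is fully open, values between are in proportion, then the shift along the world's x, y, z in m, then the turn about the world's z in rad. In form: [[gripper, [dx, dy, dz], yaw], ...]. A call has exactly 8 rows; each row shifts and turns the commanded pose from where the row before left it; what a row does not reach is not made up. A row lasts 1/12 s, in which the tool goes at most 41.7 mm and 7.16 degrees, less where a joint would pass 70% of its speed; a pose out of reach is approached as far as the arm can. A call with a gripper value outside its range is refused whole. The fingers move at their own pace and stop on an object; "newtons" is the grip in N (left out, the last holds). Time passes only in rows, so rows that do not move let the fingers close, or fill a call up. It gives the time, the measured TCP pose, the force and the opening at its end, in the units of the state.
- state(): the state, without advancing time (a new reading comes with each control period).
- snapshot(name): name is "side" or "top"; returns a dict with "image" (480x640x3 uint8, red, green, blue), "fx", "fy", "cx", "cy" (pixels), "pose" (4x4, takes a point from camera to world coordinates). Camera axes: x right, y down, z forward; pixel columns grow to the right and rows downward; lengths in m; the calibration is good to about 2 mm. A picture is of the moment at which its call begins. There is no depth.
- hand_in(): hands the job in, once; it reports no verdict.
Trained networks look in a picture, given as the dict that the camera call returned (one of the last four; its "shot" number tells which), for a name from the list of things; names that differ only in an ending like _2 or _b are one class to them, and where a whole thing is asked for, a point or a joint stands for the part that bears it (a point fixed in the world has none). Each returns a list of dicts, best first, with "conf" (0 to 1); they miss things now and then, are a little off and sometimes report something else, mostly with a low value. They report only what shows in the picture. A call takes as long as a camera call.
- regions_of(picture, name): "mask" (480x640 bool, what is visible of it) and "uv" ([column, row] in pixels, amid what is visible of it).
- pinpoint(picture, name): "uv" ([column, row] in pixels: a listed point, or the origin of a listed thing).
The state is a dict: "t": time; "joints": joint angles; "qd": joint speeds; "tau": joint torques, N m; "ee_pos": TCP position; "eef_rot": TCP orientation; "wrist_force": force on the tool from outside, world axes, zero at the start; "ft_torque": the same for the moment, N m; "opening": opening from 0.0 (shut) to 1.0 (fully open).
Only numpy, scipy, OpenCV 4.12 (cv2) and the standard library are available. Lean on these libraries where they do the work, as an engineer would, in place of code of your own. Each camera call takes 0.05 s, during which the arm holds its last target.

## Working session

There is one attempt and no reset: what is moved stays moved. The work goes in short steps, Python scripts to look and compute and a tool call to move; the robot and the scene stay as the last step left them, time stands still between calls to the robot, and variables do not carry over. Pictures are saved under pics/ and viewed, and the job is handed in when it is done.

Besides the shell and the picture viewer there is one more tool, called after "Request:" as name([rows], argument=value, ...), one row to a line, values as JSON. jog_arm: Moves the arm, as the interface text tells. Its arguments: {"type":"object","properties":{"steps":{"type":"array"},"newtons":{"type":"number"}},"required":["steps"]}

```bash
mkdir -p pics; cat > h.py <<'E'
import numpy as np, cv2
from workcell import *
def ray(p,uv):
    d=np.array([(uv[0]-p['cx'])/p['fx'],(uv[1]-p['cy'])/p['fy'],1.]);T=np.array(p['pose'])
    return T[:3,3],T[:3,:3]@d
def atz(p,uv,z):
    o,d=ray(p,uv);return o+d*(z-o[2])/d[2]
def tri(rs):
    A=np.zeros((3,3));b=np.zeros(3)
    for o,d in rs:
        d=d/np.linalg.norm(d);M=np.eye(3)-np.outer(d,d);A+=M;b+=M@o
    return np.linalg.solve(A,b)
E
python3 - <<'E'
from h import *
print(state(),grip_point_offset)
for n in ['top','side']:
    p=snapshot(n);cv2.imwrite(f'pics/{n}0.png',p['image'][:,:,::-1])
    for k,z in [('bar_a',.112),('door',0)]:
        for r in pinpoint(p,k): print(n,k,np.round(r['uv'],1),round(r['conf'],2),atz(p,r['uv'],z).round(4))
    for r in regions_of(p,'bar_a'): print('reg',np.round(r['uv'],1),round(r['conf'],2),r['mask'].sum())
    print(np.round(p['pose'],3),p['fx'])
E
```

```text
{'t': 0.0, 'joints': array([ 1.09749258e+00,  3.07562883e-01,  1.50767345e+00, -4.44150971e-05,
        1.32841171e+00, -7.34881064e-02]), 'qd': array([-0.0015579 ,  0.00080467,  0.00111666,  0.00068117,  0.00137437,
       -0.00069961]), 'tau': array([ 2.10255959e-03, -4.57547700e+01, -2.51920527e+01, -1.63122259e-04,
        1.29656334e-02,  1.34214483e-05]), 'ee_pos': array([0.22352705, 0.5290096 , 0.23038682]), 'eef_rot': array([ 1.98573638e-01,  9.80085432e-01, -9.95345471e-04, -2.56728158e-04]), 'wrist_force': array([ 0.40425082, -0.66966174, -0.14454137]), 'ft_torque': array([-0.00316716, -0.00192393, -0.00738188]), 'opening': 0.9989781502122493} 0.0187
top bar_a [173.5 272.6] 0.86 [0.4994 0.1984 0.112 ]
top bar_a [385.5 193.3] 0.63 [ 0.6283 -0.122   0.112 ]
top door [212.7 304.1] 0.7 [0.4464 0.1595 0.    ]
top door [387. 195.] 0.23 [ 0.6466 -0.1452  0.    ]
reg [385.2 194.5] 0.97 358
reg [175.7 274.9] 0.91 462
[[ 0.019 -0.996  0.087  0.496]
 [-0.999 -0.021 -0.024  0.004]
 [ 0.026 -0.086 -0.996  0.804]
 [ 0.     0.     0.     1.   ]] 453.81601480157843
side bar_a [335.2 318.8] 0.92 [0.4963 0.1864 0.112 ]
side bar_a [308.9 184.3] 0.77 [ 0.6209 -0.1365  0.112 ]
side door [367.3 354.2] 0.59 [0.4434 0.1589 0.    ]
reg [335.5 319.8] 0.73 652
[[-0.974 -0.165  0.152  0.404]
 [-0.224  0.662 -0.715  0.688]
 [ 0.018 -0.731 -0.682  0.742]
 [ 0.     0.     0.     1.   ]] 525.2080691150068
```

View pics/top0.png

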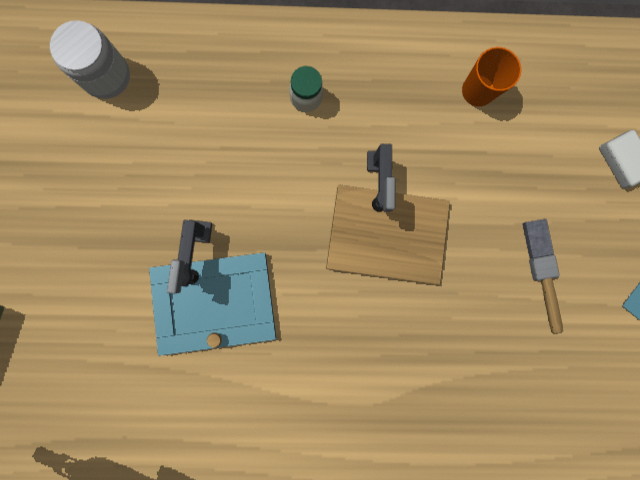

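View pics/side0.png

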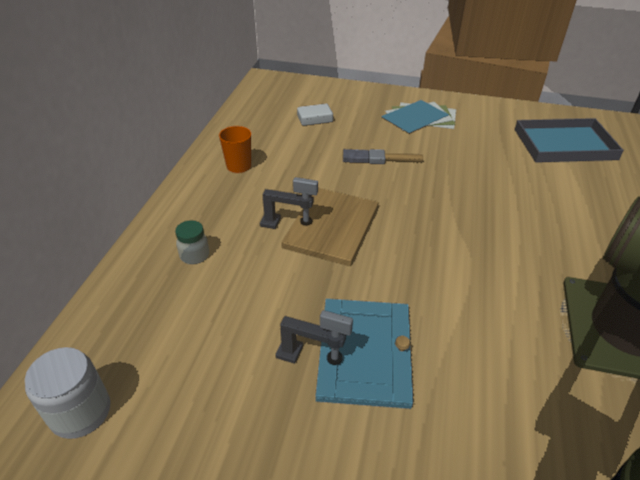

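The door's clamp is the left one: bar at about (175,276) in top and (336,321) in side. The plain board's clamp is at (386,194). I'll measure the bar more closely.

```bash
python3 - <<'E'
from h import *
P={n:snapshot(n) for n in ['top','side']}
R=[];Q=[]
for n,p in P.items():
    m=min(regions_of(p,'bar_a'),key=lambda r:abs(r['uv'][1]-(275 if n=='top' else 320)))
    c=cv2.findContours(m['mask'].astype('uint8'),0,2)[0];c=max(c,key=cv2.contourArea)
    print(n,m['uv'],cv2.minAreaRect(c))
    q=min(pinpoint(p,'bar_a'),key=lambda r:abs(r['uv'][1]-(275 if n=='top' else 320)));print(q['uv'],q['conf'])
    R.append(ray(p,m['uv']));Q.append(ray(p,q['uv']))
    print(atz(p,m['uv'],.112))
    u,v=map(int,m['uv']);im=p['image'][v-40:v+40,u-50:u+50,::-1].copy()
    mm=m['mask'][v-40:v+40,u-50:u+50].astype('uint8')
    im=cv2.resize(im,None,fx=7,fy=7,interpolation=cv2.INTER_CUBIC)
    print('crop origin',u-50,v-40)
    cs=cv2.findContours(cv2.resize(mm,None,fx=7,fy=7,interpolation=0),0,2)[0]
    cv2.drawContours(im,cs,-1,(0,0,255),1)
    cv2.imwrite(f'pics/c_{n}.png',im)
print(tri(R),tri(Q))
E
```

```text
top [177.5, 274.7] ((176.3732147216797, 276.09637451171875), (15.357867240905762, 33.77830123901367), 7.765166759490967)
[174.8, 275.2] 0.75
[0.49638931 0.19229635 0.112     ]
crop origin 127 234
side [336.8, 319.5] ((334.6656188964844, 324.1369323730469), (34.6500244140625, 23.137636184692383), 16.38953971862793)
[339.3, 319.7] 0.92
[0.49359154 0.18714561 0.112     ]
crop origin 286 279
[0.49467927 0.19084651 0.11642566] [0.49213109 0.19353579 0.12024845]
```

View pics/c_top.png

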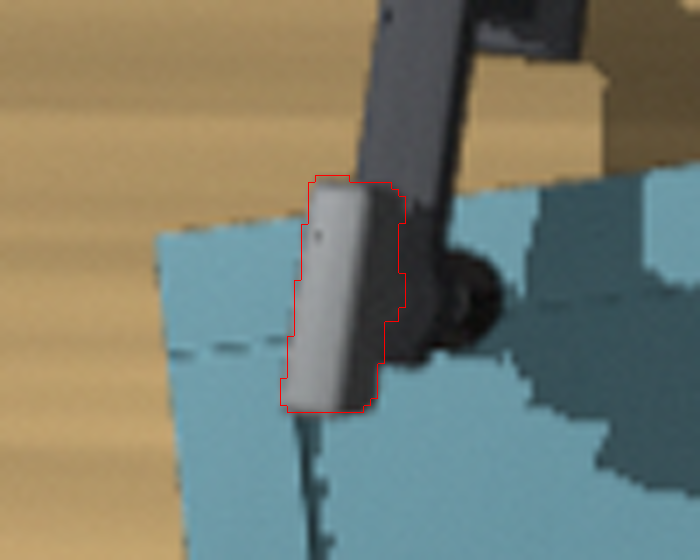

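View pics/c_side.png

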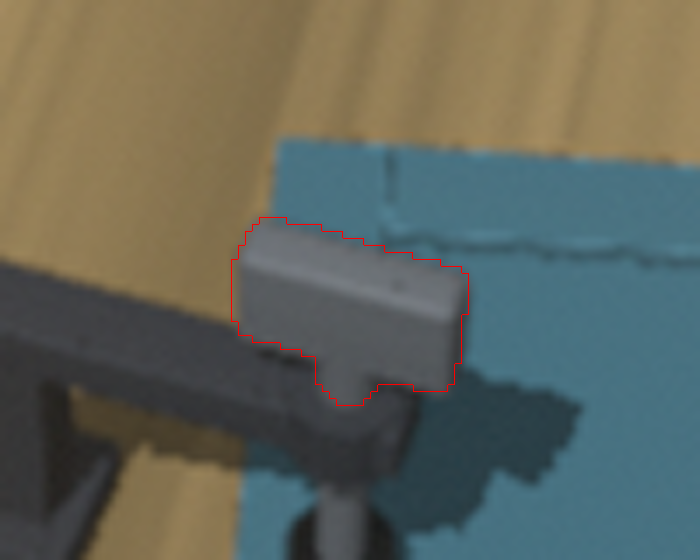

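In the top crop the bright top face has corners (310,182), (372,184), (342,412), (285,408). In the side crop they are (262,222), (462,268), (447,318), (240,260).

```bash
python3 - <<'E'
from h import *
for n,o,cs in [('top',(127,234),[(310,182),(372,184),(342,412),(285,408)]),('side',(286,279),[(262,222),(464,268),(447,318),(240,260)])]:
    p=snapshot(n)
    X=[atz(p,(c[0]/7+o[0]-.43,c[1]/7+o[1]-.43),.127) for c in cs]
    X=np.array(X);print(n,X.round(4)[:,:2].tolist(),X.mean(0).round(4))
    for i in range(4):
        d=X[(i+1)%4]-X[i];print(np.linalg.norm(d).round(4),np.degrees(np.arctan2(d[1],d[0])).round(1))
E
```

```text
top [[0.5185, 0.199], [0.5183, 0.1859], [0.4704, 0.1901], [0.471, 0.202]] [0.4945 0.1942 0.127 ]
0.013 -90.7
0.0481 175.1
0.0119 87.0
0.0476 -3.6
side [[0.5155, 0.1867], [0.4706, 0.1888], [0.4715, 0.2029], [0.5177, 0.1981]] [0.4938 0.1941 0.127 ]
0.045 177.3
0.0141 86.3
0.0464 -6.0
0.0116 -100.7
```

Request:
jog_arm([
  [1, [0.017, -0.021, -0.002], 0.02],
  [1, [0.017, -0.021, -0.002], 0.02],
  [1, [0.017, -0.021, -0.002], 0.02],
  [1, [0.017, -0.021, -0.002], 0.02],
  [1, [0.017, -0.021, -0.002], 0.02],
  [1, [0.017, -0.021, -0.002], 0.02],
  [1, [0.017, -0.021, -0.002], 0.02],
  [1, [0.017, -0.021, -0.002], 0.02],
], newtons=50)

```text
t: 1.47
ee_pos: [0.3605, 0.3606, 0.2154]
eef_rot: [0.119, 0.993, 0.0, 0.0]
wrist_force: [-0.0, -0.8, 0.2]
opening: 0.999
```

Request:
jog_arm([
  [1, [0.017, -0.021, -0.002], 0.02],
  [1, [0.017, -0.021, -0.002], 0.02],
  [1, [0.017, -0.021, -0.002], 0.02],
  [1, [0.017, -0.021, -0.002], 0.02],
  [1, [0.017, -0.021, -0.002], 0.02],
  [1, [0.017, -0.021, -0.002], 0.02],
  [1, [0.017, -0.021, -0.002], 0.02],
  [1, [0, 0, 0], 0],
])

```text
t: 2.13
ee_pos: [0.482, 0.2114, 0.2012]
eef_rot: [0.051, 0.999, -0.001, 0.001]
wrist_force: [0.3, 0.2, 0.2]
opening: 1.001
```

Request:
jog_arm([
  [1, [0.0125, -0.017, 0], 0.02],
  [1, [0, 0, -0.02], 0],
  [1, [0, 0, -0.02], 0],
  [1, [0, 0, -0.02], 0],
  [1, [0, 0, -0.02], 0],
  [1, [0, 0, 0], 0],
  [1, [0, 0, 0], 0],
  [1, [0, 0, 0], 0],
])

```text
t: 2.8
ee_pos: [0.4919, 0.1981, 0.1222]
eef_rot: [0.04, 0.999, 0.0, 0.001]
wrist_force: [0.1, 0.6, 0.1]
opening: 1.0
```

```bash
python3 - <<'E'
from h import *
print(state()['ee_pos'],state()['wrist_force'])
for n,s in [('top',(176,275)),('side',(336,320))]:
    p=snapshot(n);u,v=s;im=p['image'][v-60:v+60,u-80:u+80,::-1]
    cv2.imwrite(f'pics/g_{n}.png',cv2.resize(im,None,fx=4,fy=4))
E
```

```text
[0.49189678 0.19811244 0.12216847] [0.14388677 0.62772475 0.08657886]
```

View pics/g_side.png

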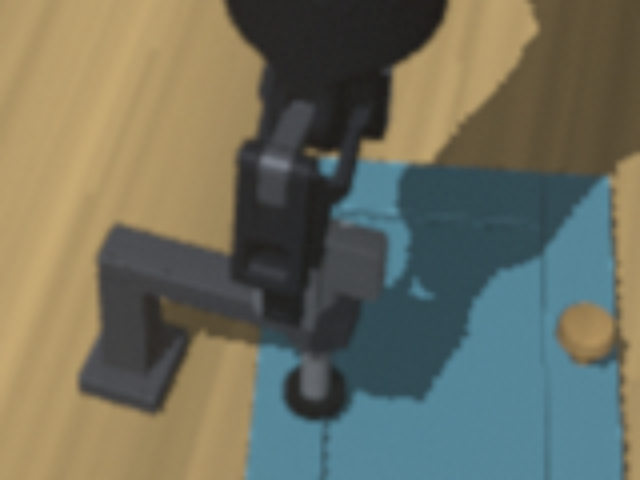

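View pics/g_top.png

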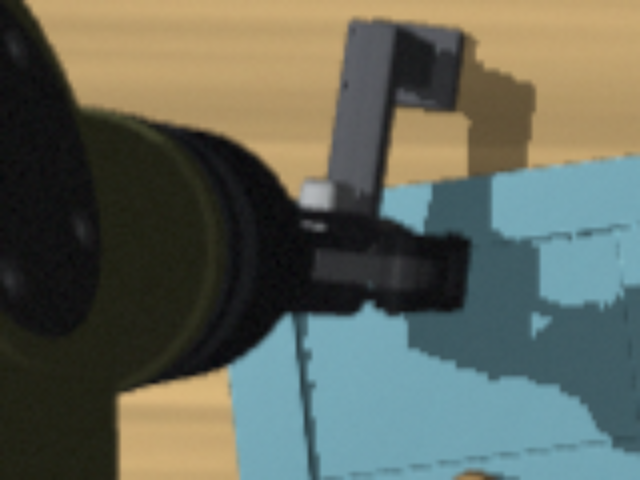

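Request:
jog_arm([
  [1, [0.0025, -0.004, -0.008], 0],
  [1, [0, 0, -0.008], 0],
  [1, [0, 0, -0.008], 0],
  [1, [0, 0, 0], 0],
  [-0.3, [0, 0, 0], 0],
  [-0.3, [0, 0, 0], 0],
  [-0.3, [0, 0, 0], 0],
  [-0.3, [0, 0, 0], 0],
], newtons=20)

```text
t: 3.57
ee_pos: [0.4941, 0.1938, 0.0975]
eef_rot: [0.04, 0.999, 0.0, 0.0]
wrist_force: [0.8, 0.0, 0.3]
opening: 0.457
```

Request:
jog_arm([
  [-1, [0, 0, 0], 0],
  [-1, [0, 0, 0], 0],
  [-1, [0, 0, 0], 0],
  [-1, [0, 0, 0], 0],
  [-1, [0, 0, 0], 0],
  [-1, [0, 0, 0], 0],
  [-1, [0, 0, 0], 0],
  [-1, [0, 0, 0], 0],
])

```text
t: 4.23
ee_pos: [0.4941, 0.1942, 0.0976]
eef_rot: [0.04, 0.999, 0.001, 0.0]
wrist_force: [-0.3, 6.2, 3.5]
opening: 0.16
```

```bash
python3 - <<'E'
from h import *
s=state();print(s['ee_pos'],s['wrist_force'],s['ft_torque'],s['opening'],s['eef_rot'],s['joints'])
E
```

```text
[0.49408435 0.19421563 0.09763362] [-0.27302641  6.21336516  3.53344973] [ 0.69495948  0.20467644 -0.35082426] 0.16049502359935547 [4.00405360e-02 9.99197873e-01 5.28262363e-04 2.95463502e-04] [ 2.94390530e-01  3.85752462e-01  1.77448432e+00  9.67825381e-04
  9.80451108e-01 -1.19684167e+00]
```

Gripped: 0.16 × 85 = 13.6 mm, which matches the 14 mm bar. Trying a small anticlockwise turn.

Request:
jog_arm([
  [-1, [0, 0, 0], 0],
  [-1, [0, 0, 0], 0],
  [-1, [0, 0, 0], 0.03],
  [-1, [0, 0, 0], 0.03],
  [-1, [0, 0, 0], 0],
  [-1, [0, 0, 0], 0],
  [-1, [0, 0, 0], 0],
  [-1, [0, 0, 0], 0],
], newtons=50)

```text
t: 4.9
ee_pos: [0.4941, 0.1942, 0.0978]
eef_rot: [0.013, 1.0, 0.001, 0.0]
wrist_force: [-1.2, 4.2, 5.3]
opening: 0.154
```

```bash
python3 - <<'E'
from h import *
s=state();print(s['ee_pos'],s['wrist_force'],s['ft_torque'],s['opening'],s['eef_rot'],s['joints'])
E
```

```text
[0.49407853 0.19423196 0.0977721 ] [-1.18877921  4.17602522  5.32491828] [ 0.58911132  0.19624186 -2.00462058] 0.15415105819686017 [1.25243927e-02 9.99920958e-01 1.09238287e-03 1.53966544e-04] [ 0.29359103  0.38551432  1.77444259  0.00239554  0.98068505 -1.25348791]
```

The moment rose from −0.35 to −2.0 N m, far above the 0.2 drag, so anticlockwise looks blocked. Going back and trying clockwise.

Request:
jog_arm([
  [-1, [0, 0, 0], -0.03],
  [-1, [0, 0, 0], -0.03],
  [-1, [0, 0, 0], -0.03],
  [-1, [0, 0, 0], -0.03],
  [-1, [0, 0, 0], -0.03],
  [-1, [0, 0, 0], 0],
  [-1, [0, 0, 0], 0],
  [-1, [0, 0, 0], 0],
])

```text
t: 5.57
ee_pos: [0.4941, 0.1942, 0.0977]
eef_rot: [0.084, 0.996, 0.0, 0.0]
wrist_force: [-1.4, 5.1, 5.5]
opening: 0.153
```

```bash
python3 - <<'E'
from h import *
s=state();print(s['ee_pos'],s['wrist_force'],s['ft_torque'],s['opening'],s['eef_rot'],s['joints'])
E
```

```text
[0.49408358 0.1941913  0.09768726] [-1.35823705  5.12256146  5.45653722] [ 0.73617614  0.25351962 -0.01674354] 0.15330730714134422 [8.43890458e-02 9.96432740e-01 4.12110524e-04 3.36038128e-04] [ 2.94548257e-01  3.85671461e-01  1.77444630e+00  6.22330036e-04
  9.80545630e-01 -1.10761511e+00]
```

Clockwise it turned with about 0 N m, so that is the loosening way.

Request:
jog_arm([
  [-1, [0, 0, 0], -0.06],
  [-1, [0, 0, 0], -0.06],
  [-1, [0, 0, 0], -0.06],
  [-1, [0, 0, 0], -0.06],
  [-1, [0, 0, 0], -0.06],
  [-1, [0, 0, 0], -0.06],
  [-1, [0, 0, 0], 0],
  [-1, [0, 0, 0], 0],
])

```text
t: 6.23
ee_pos: [0.494, 0.1941, 0.0976]
eef_rot: [0.262, 0.965, 0.0, 0.0]
wrist_force: [-1.1, 4.9, 6.0]
opening: 0.154
```

```bash
python3 - <<'E'
from h import *
s=state();print(s['ee_pos'],s['wrist_force'],s['ft_torque'],s['opening'],s['eef_rot'],s['joints'])
E
```

```text
[0.49400945 0.19413762 0.09764791] [-1.12256068  4.89531041  5.98544437] [ 0.7961118   0.28653842 -0.26551973] 0.15411363023571414 [2.61623586e-01 9.65169883e-01 4.03335128e-04 1.83554600e-04] [ 2.94511492e-01  3.85702221e-01  1.77452687e+00  5.88596061e-04
  9.80624497e-01 -7.47204163e-01]
```

Request:
jog_arm([
  [-1, [0, 0, 0], -0.06],
  [-1, [0, 0, 0], -0.06],
  [-1, [0, 0, 0], -0.06],
  [-1, [0, 0, 0], -0.06],
  [-1, [0, 0, 0], -0.06],
  [-1, [0, 0, 0], -0.06],
  [-1, [0, 0, 0], -0.06],
  [-1, [0, 0, 0], -0.06],
])

```text
t: 6.9
ee_pos: [0.494, 0.1941, 0.0977]
eef_rot: [0.484, 0.875, 0.0, 0.0]
wrist_force: [-2.0, 5.2, 5.5]
opening: 0.151
```

```bash
python3 - <<'E'
from h import *
s=state();print(s['ee_pos'],s['wrist_force'],s['ft_torque'],s['opening'],s['eef_rot'],s['joints'])
E
```

```text
[0.49401818 0.19412706 0.09770257] [-2.00154705  5.16484025  5.4869032 ] [0.82306745 0.27248465 0.20581822] 0.1510867892578429 [4.84284462e-01 8.74910497e-01 3.81058828e-04 1.90195241e-04] [ 2.94649738e-01  3.85613459e-01  1.77449979e+00  3.10444578e-04
  9.80667647e-01 -2.65228854e-01]
```

Request:
jog_arm([
  [-1, [0, 0, 0], -0.03],
  [-1, [0, 0, 0], -0.03],
  [-1, [0, 0, 0], -0.01],
  [-1, [0, 0, 0], 0],
  [-1, [0, 0, 0], 0],
  [-1, [0, 0, 0], 0],
  [-1, [0, 0, 0], 0],
  [-1, [0, 0, 0], 0],
])

```text
t: 7.57
ee_pos: [0.494, 0.1941, 0.0977]
eef_rot: [0.514, 0.858, 0.0, 0.0]
wrist_force: [-1.3, 5.7, 5.7]
opening: 0.161
```

```bash
python3 - <<'E'
from h import *
s=state();print(s['ee_pos'],s['wrist_force'],s['ft_torque'],s['opening'],s['eef_rot'],s['joints'])
E
```

```text
[0.49398856 0.19411382 0.0976756 ] [-1.26507059  5.72417934  5.71748271] [0.80072786 0.27751263 0.08412374] 0.1607808376069858 [5.13524863e-01 8.58074618e-01 3.93471657e-04 9.97635176e-05] [ 2.94555623e-01  3.85647233e-01  1.77453166e+00  4.58666730e-04
  9.80696970e-01 -1.97920412e-01]
```

Request:
jog_arm([
  [1, [0, 0, 0], 0],
  [1, [0, 0, 0], 0],
  [1, [0, 0, 0], 0],
  [1, [0, 0, 0], 0],
  [1, [0, 0, 0], 0],
  [1, [0, 0, 0], 0],
  [1, [0, 0, 0], 0],
  [1, [0, 0, 0], 0],
])

```text
t: 8.23
ee_pos: [0.4938, 0.1936, 0.0973]
eef_rot: [0.514, 0.858, -0.0, 0.0]
wrist_force: [-0.1, -0.5, -0.4]
opening: 0.998
```

Request:
jog_arm([
  [1, [0, 0, 0.02], 0],
  [1, [0, 0, 0.02], 0],
  [1, [0, 0, 0.03], 0],
  [1, [0, 0, 0.03], 0],
  [1, [0, 0, 0.03], 0],
  [1, [-0.02, 0.03, 0], 0],
  [1, [-0.02, 0.03, 0], 0],
  [1, [-0.02, 0.03, 0], 0],
])

```text
t: 8.9
ee_pos: [0.4338, 0.2843, 0.2283]
eef_rot: [0.515, 0.857, 0.001, 0.001]
wrist_force: [0.9, 0.7, 0.2]
opening: 1.004
```

Request:
jog_arm([
  [1, [-0.02, 0.03, 0], 0],
  [1, [-0.02, 0.03, 0], 0],
  [1, [-0.02, 0.03, 0], 0],
  [1, [-0.02, 0.03, 0], 0],
  [1, [-0.02, 0.03, 0], 0],
  [1, [-0.02, 0.03, 0], 0],
  [1, [0, 0, 0], 0],
  [1, [0, 0, 0], 0],
])

```text
t: 9.57
ee_pos: [0.3125, 0.465, 0.2271]
eef_rot: [0.512, 0.859, -0.0, 0.0]
wrist_force: [0.7, -0.7, -0.6]
opening: 0.998
```

```bash
python3 - <<'E'
from h import *
s=state();print(s['ee_pos'],s['wrist_force'],s['opening'])
for n in ['top','side']:
    p=snapshot(n);cv2.imwrite(f'pics/{n}1.png',p['image'][:,:,::-1])
    print(n,[(r['uv'],r['conf']) for r in pinpoint(p,'door')])
E
```

```text
[0.3125062  0.46499873 0.22711036] [ 0.72711645 -0.673138   -0.55944365] 0.9976554835044479
top [([215.2, 304.7], 0.82)]
side [([366.7, 354.7], 0.79)]
```

View pics/top1.png

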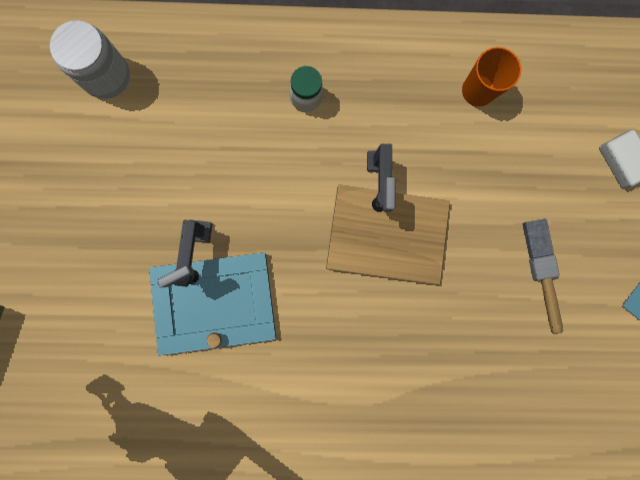

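View pics/side1.png

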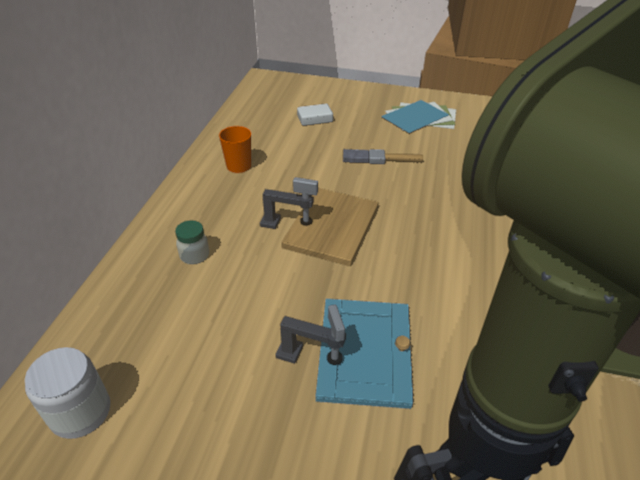

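The door clamp's bar now runs from about (160,283) to (189,271) in the top view, roughly 57–60° clockwise from before. The door corners, the knob at (214,340) and the other bar at (389,193) are unchanged, and the arm is clear.

```bash
python3 -c "
from workcell import *
print(hand_in())"
```

```text
the job is handed in; nothing more can be done
None
```

I loosened the clamp on the blue door, let go of its bar, backed the arm away and handed the job in at about 9.7 s of the 35 s allowed. The hand-in reports no verdict.

- **Which way it gives:** Turned anticlockwise, the bar held firm, with the moment rising to about 2 N m. Clockwise gave easily, at no more than about 0.3 N m, so this clamp loosens clockwise.
- **How far it turned:** The gripper turned about 0.99 rad clockwise from where it first gripped the bar. The last top picture shows the bar turned roughly 57–60°, close to the full 1.0 rad. I felt no clear end stop, so I judge the turn from the gripper angle and the picture.
- **The rest of the scene:** The door looks unmoved: its corners and knob are at the same pixels, and the detected centre shifted by no more than about 2.5 pixels, likely detector error. The plain board's clamp looks untouched, and the arm was clear of everything.

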